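Read an order label, then hold the reader just above the right culture dish

ROBOT

A 6-joint arm with a two-finger parallel gripper is mounted at the origin on a cart in front of the work surface, level with it; the furniture and walls round the work are solid. World frame = base frame: x ahead of the robot, y to its left, z up, the work surface at z = 0. Lengths are in mm, angles in rad, forces in N, time in s.
With the tool pointing down it reaches from about 250 to 800 mm from the base axis. Payload 8.5 kg.
Tool frame: the origin (TCP) lies at the very end of the fingers, on their centre line; the grasp point (between the pads) lies manip.grip_point_offset behind it (manip.grip_point_offset is the distance from the TCP to the grasp point, in mm); z points along the fingers, y is the line along which they close (so a half turn about z gives the same grasp; the last joint's range is limited). The gripper opens to 85 mm and grips with 20 to 120 N. Pads are 22 mm wide; open, the fingers measure 114 mm over their backs; the gripper's body (76 mm by 85 mm) begins 54 mm behind the grasp point. The pads swing forward as they close: fully open they stand 13 mm farther back than shut.
Start: joints at [-1.275, 0.238, -0.013, 1.319, 0, 1.571], TCP at [153.026, -502.157, 231.276] pointing down, gripper open.
Joint ranges: [-2.66, 2.66], [-1.03, 1.9], [-1.14, 1.46], [-1.82, 2.27], [-1.45, 1.34], [-3.14, 3.14]. Speed limits (rad/s): [2.22, 2.22, 2.79, 3.14, 3.14, 3.14].

INTERFACE

Orientations are given as a rotation vector (axis times angle).
In Python, from bench import sense, cams, manip gives the robot as it stands.
- The arm moves only by the shell command python3 -m crank 'ROWS' [OPENING] [FORCE]. ROWS is JSON, a list of rows, each a list of 4 numbers: the shift along the tool's x, y, z in m, then the turn about the tool's z in rad. In form: [[x, y, z, twist], ...]. A call has 1 to 12 rows; each row shifts and turns the commanded pose from where the row before left it, along the tool's axes as they then stand; what a row does not reach is not made up. A row lasts 1/12 s, in which the tool goes at most 41.7 mm and 7.16 degrees, less where a joint would pass 70% of its speed; a pose out of reach is approached as far as the arm can. A call is refused whole if a number of a shift passes 0.0417 or a number of a turn 0.125, either way. A call with a gripper value outside its range is refused whole. OPENING is the opening, from -1 (shut) to 1 (fully open), set as the call begins (- or left out, the last holds). The fingers move at their own pace and stop on an object; FORCE is the grip in N (left out, the last holds). Time passes only in rows, so rows that do not move let the fingers close. It gives the time, the measured TCP pose, the force, the opening and the grip force at its end, in the units of the state.
- sense(): the state, without advancing time (a new reading comes with each control period).
- cams.get_image(name): name is "scene" or "top" or "wrist"; returns a dict with "frame" (420x560x3 uint8, red, green, blue), "depth" (420x560 float32, mm along the optical axis (not along the pixel's ray), 0 where there is no reading), "camera_matrix" (3x3 intrinsics, pixels), "dist_coeffs" ([k1, k2, p1, p2, k3] as OpenCV has them; the pictures are not rectified), "rvec" (rotation vector, rad) and "tvec" (3), from world to camera coordinates, as OpenCV has them. Camera axes: x right, y down, z forward; pixel columns grow to the right and rows downward; lengths in mm; the calibration is good to about 2 mm. A picture is of the moment at which its call begins.
- manip.close_job(): hands the job in; it is judged then, once.
The state is a dict: "time": time; "joint_pos": joint angles; "joint_vel": joint speeds; "joint_efforts": joint torques, N m; "position": TCP position; "eef_rot": TCP orientation; "force": force on the tool from outside, world axes, zero at the start; "moment": the same for the moment, N m; "gripper_width": finger opening in mm; "gripper_force": force on a finger pad.
Only numpy, scipy, OpenCV 4.12 (cv2) and the standard library are available. Lean on these libraries where they do the work, as an engineer would, in place of code of your own. Each camera call takes 0.05 s, during which the arm holds its last target. There are 200 camera calls.

TASK

Book the culture dish with the blue-banded label to its order: lift the hand reader out of its cradle and aim it at the green-banded label on the sloping stand, its window about 2 cm off the label's middle, square to the face and lined up with the label's long side, held still there for a second. Then carry it over the cartons to the dish with the blue-banded label and finish while still holding it, upright, with its window about 2 cm above the middle of that label and lined up with the label's long side (either way round). Do not touch the dishes or the stand with the reader, and leave the dishes, cartons and jar where they are.

Things in the scene. Friction and masses are not known exactly. Their poses are not given: they have to be found in the camera images.
- reader: hand code reader, about 0.2 kg, upright in the cradle, window down. White head 34 (x) x 62 (y) mm, 39 high, collar to 46 mm; grey handle above, 26 (x) x 40 (y) mm, from 46 to 125 mm (orange patch near its foot). Origin: centre of the underside, z up the handle, y along the long side. Grip the handle from above across its 26 mm (along x), about 95 mm above the origin.
- window (a point): centre of the reader's red window (46 mm long along the reader's y, 16 mm wide), on the underside of the head, at the reader's origin. The reader looks out of it along its own -z.
- cradle: grey charging cradle, fixed, base 74 x 102 mm; origin at the centre of its underside, yaw as the reader's. The pocket (42 x 68 mm inside, walls 8 mm thick) is open at the top: floor 8 mm and wall tops 30 mm above the trolley top, so the reader must go up 22 mm to come clear.
- order_stand: dark stand, fixed, base 85 x 90 mm, with an aluminium plate 70 x 84 mm that slopes 30 degrees from level, its face turned up and towards the robot (the stand's -x); the plate's high edge is about 71 mm above the trolley. Origin: centre of the underside, z up, y along the label's long side.
- order_label: a flat white printed label with black bars and two green end bands, 29 x 55 mm; the origin is the centre of its face, z points out of the face, y runs along its long side (55 mm). It sits in the middle of the stand's plate, so z points up and, 30 degrees from vertical, towards the robot.
- dish_blue: round flat culture dish, 90 mm across, 16 mm high, loose, with the blue-banded label on its lid; origin at the centre of the underside, z up.
- dish_blue_label: a flat white printed label with black bars and two blue end bands, 26 x 50 mm; the origin is the centre of its face, z points out of the face, y runs along its long side (50 mm). It lies level in the middle of the dish's lid, 17 mm above the trolley top. This is the dish to finish above.
- dish_yellow: a like dish, 86 mm across, 16 mm high, loose, with a yellow-banded label: not wanted. The two dishes may stand in either place.
- big_carton: white carton with a blue stripe, 112 (x) x 205 (y) x 101 mm high, loose, standing lengthwise between the reader's side and the dishes' side; origin at the centre of the underside.
- slide_carton: white carton with a teal stripe, 36 (x) x 90 (y) x 59 mm high, loose, behind the big carton; origin at the centre of the underside.
- jar: jar of violet stain with a black lid, 53 mm across, 99 mm high, loose, in the right part of the trolley; origin at the centre of the underside.
There are look-alikes about, which are no part of the job. Leave any yellow look-alike of the reader alone.

How it is judged:
By the outcome, as a careful person would: the job done as asked, in the order asked, and still so for the second after the job is handed in, while the arm keeps its last pose, push and grip.
It also fails if it takes over 48 s, if anything falls off the work surface, if the arm or the gripper's body presses on something with over 40 N, if the wrist force passes 120 N, or if a joint passes its speed limit or range.

## Working session

There is one attempt and no reset: what is moved stays moved. The work goes in short steps, Python scripts to look and compute and a shell command to move; the robot and the scene stay as the last step left them, time stands still between calls to the robot, and variables do not carry over. Pictures are saved under pics/ and viewed, at most 13 in all, crops included, and the job is handed in when it is done.

```bash
mkdir -p pics; ls; cat > h.py <<'E'
import numpy as np, cv2
from bench import sense, cams, manip
def get(n):
    d=cams.get_image(n); np.savez('%s.npz'%n,**d); return d
def load(n): return dict(np.load('%s.npz'%n))
def ray(d,uv):
    K=np.array(d['camera_matrix'],float);D=np.array(d['dist_coeffs'],float)
    R=cv2.Rodrigues(np.array(d['rvec'],float))[0];t=np.array(d['tvec'],float).ravel()
    p=cv2.undistortPoints(np.array(uv,float).reshape(-1,1,2),K,D).reshape(-1,2)
    r=np.c_[p,np.ones(len(p))]
    return -R.T@t, r@R
def onz(d,uv,z):
    c,r=ray(d,uv); return c+r*((z-c[2])/r[:,2])[:,None]
def depthpt(d,uv):
    c,r=ray(d,uv); u=np.round(np.array(uv)).astype(int).reshape(-1,2)
    return c+r*d['depth'][u[:,1],u[:,0]][:,None]
def proj(d,P):
    return cv2.projectPoints(np.array(P,float).reshape(-1,1,3),np.array(d['rvec'],float),np.array(d['tvec'],float),np.array(d['camera_matrix'],float),np.array(d['dist_coeffs'],float))[0].reshape(-1,2)
def tri(d1,u1,d2,u2):
    c1,r1=ray(d1,u1);c2,r2=ray(d2,u2);r1=r1[0];r2=r2[0]
    s=np.linalg.lstsq(np.c_[r1,-r2],c2-c1,rcond=None)[0]
    a=c1+s[0]*r1;b=c2+s[1]*r2
    return (a+b)/2,np.linalg.norm(a-b)
E
python3 - <<'E'
from h import *
print(sense(), manip.grip_point_offset)
for n in ('scene','top','wrist'):
    d=get(n); cv2.imwrite('pics/%s0.png'%n,d['frame'][:,:,::-1]); c,_=ray(d,[[280,210]]); print(n,c.round(),_.round(2))
a=np.vstack
E
```

```text
pics
{'time': 0.0, 'joint_pos': array([-1.27499658e+00,  2.38737479e-01, -1.42528697e-02,  1.31920155e+00,
        1.06512515e-06,  1.57080361e+00]), 'joint_vel': array([ 1.46897984e-03,  1.36343543e-03,  2.54930013e-03,  1.19282412e-03,
        5.83105121e-04, -5.96280960e-05]), 'joint_efforts': array([-4.37145691e-04, -5.38779688e+01,  3.46438944e+01,  1.83415983e-02,
       -4.28731857e-05, -2.28182222e-05]), 'position': array([ 152.91872737, -501.79947424,  230.70088108]), 'eef_rot': array([-3.10593130e+00, -4.62734308e-01,  3.21251676e-04]), 'force': array([-0.65471802,  1.16764148, -0.3786491 ]), 'moment': array([ 0.01521826, -0.01269917,  0.00430111]), 'gripper_force': 0.0, 'gripper_width': 85.03104449662624} 18.700000000000003
scene [-277.  533.  685.] [[ 0.71 -0.47 -0.53]]
top [ 296.   -5. 1298.] [[ 0.2  -0.03 -0.98]]
wrist [ 225. -481.  374.] [[-0.28 -0.1  -0.96]]
```

View pics/top0.png

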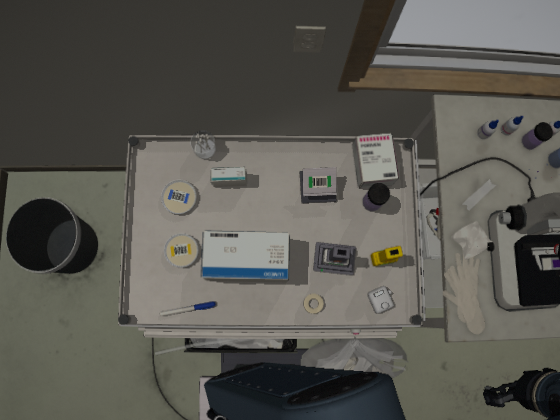

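View pics/scene0.png

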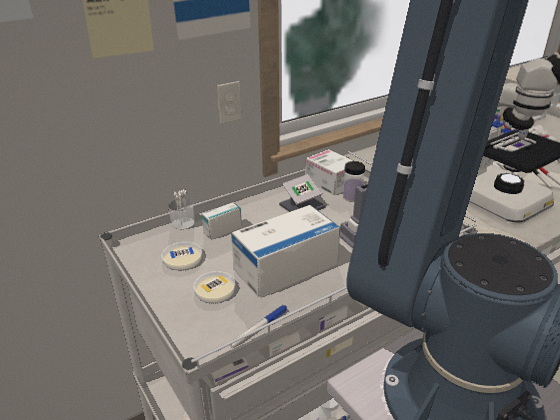

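The top view shows the white/grey reader in its cradle at (335,257) and a yellow look-alike at (387,254). The green label is at (319,183), the blue dish at (180,197) and the yellow dish at (182,251). The scene view shows the blue dish at (182,255) and the yellow at (216,288), with the arm hiding the cradle.

The candidates for the reader are (335,257), grey-handled in the cradle, and (387,254), yellow. The first fits the description. I'll measure next and confirm in an enlarged crop.

```bash
cat > m.py <<'E'
from h import *
def mask(d,lo,hi,box):
    h=cv2.cvtColor(d['frame'],cv2.COLOR_RGB2HSV); m=cv2.inRange(h,np.array(lo),np.array(hi)); o=np.zeros_like(m)
    x0,y0,x1,y1=box; o[y0:y1,x0:x1]=m[y0:y1,x0:x1]; return o
def blobs(m,amin=4):
    n,l,s,c=cv2.connectedComponentsWithStats(m); return sorted([(s[i,4],c[i].round(2).tolist()) for i in range(1,n) if s[i,4]>=amin],reverse=True)
E
python3 - <<'E'
from m import *
t=load('top');s=load('scene');w=load('wrist')
for n,d,box in (('top',t,(120,130,425,330)),('scene',s,(100,140,360,320)),('wrist',w,(0,0,560,420))):
  for nm,lo,hi in (('green',(40,90,50),(85,255,255)),('blue',(100,110,50),(125,255,255)),('orange',(5,150,120),(18,255,255)),('yellow',(20,120,120),(33,255,255))):
    b=blobs(mask(d,lo,hi,box))[:5]; print(n,nm,[(a,c,depthpt(d,[c])[0].round().tolist()) for a,c in b])
T=cv2.resize(t['frame'][150:290,290:430],None,fx=4,fy=4,interpolation=cv2.INTER_CUBIC)
cv2.imwrite('pics/a.png',np.hstack([T])[:,:,::-1]); cv2.imwrite('pics/w0.png',w['frame'][:,:,::-1])
E
```

```text
top green [(np.int32(36), [328.83, 180.67], [629.0, -159.0, 50.0]), (np.int32(35), [310.11, 181.97], [625.0, -112.0, 54.0]), (np.int32(4), [321.5, 269.5], [411.0, -142.0, 11.0])]
top blue [(np.int32(746), [243.7, 272.2], [296.0, -5.0, 1298.0]), (np.int32(110), [204.09, 305.53], [321.0, 147.0, 14.0]), (np.int32(28), [170.11, 194.18], [600.0, 240.0, 20.0]), (np.int32(21), [185.81, 197.9], [592.0, 201.0, 11.0])]
top orange []
top yellow [(np.int32(123), [393.14, 251.76], [441.0, -296.0, 128.0]), (np.int32(70), [376.16, 257.93], [437.0, -274.0, 43.0]), (np.int32(34), [172.0, 250.56], [456.0, 230.0, 18.0]), (np.int32(30), [188.8, 248.57], [462.0, 188.0, 17.0])]
scene green [(np.int32(23), [295.52, 190.91], [621.0, -109.0, 57.0]), (np.int32(20), [309.25, 185.5], [626.0, -156.0, 56.0])]
scene blue [(np.int32(456), [291.33, 240.68], [398.0, 60.0, 101.0]), (np.int32(134), [276.19, 312.9], [321.0, 148.0, 10.0]), (np.int32(126), [245.46, 251.98], [434.0, 147.0, 86.0]), (np.int32(19), [172.16, 254.32], [599.0, 242.0, 18.0]), (np.int32(18), [190.72, 250.17], [592.0, 201.0, 17.0])]
scene orange []
scene yellow [(np.int32(31), [205.71, 287.77], [456.0, 231.0, 18.0]), (np.int32(28), [222.54, 278.82], [462.0, 189.0, 17.0])]
wrist green []
wrist blue [(np.int32(7), [63.86, 44.57], [242.0, 176.0, -598.0])]
wrist orange []
wrist yellow []
```

View pics/a.png

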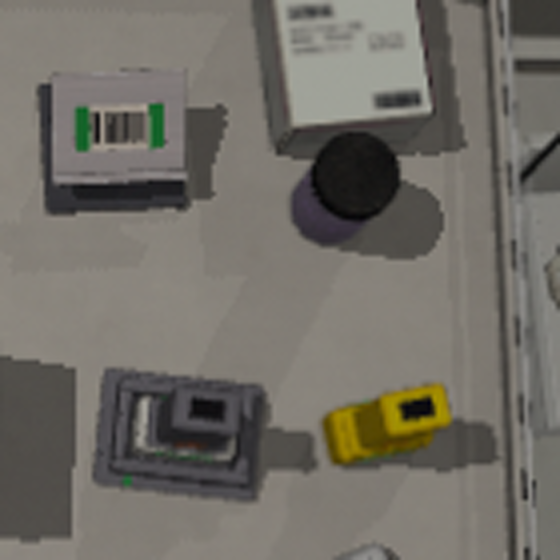

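View pics/w0.png

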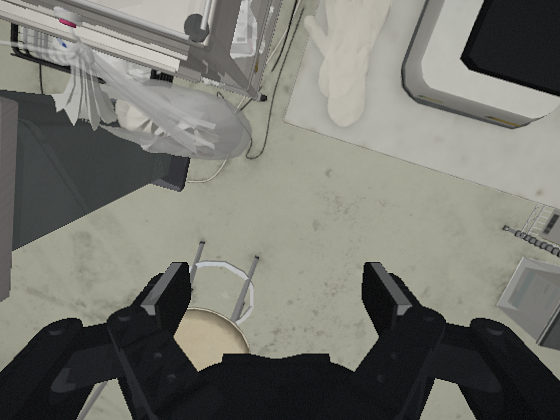

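The crop shows the grey-handled white reader in the cradle at crop (190,430), so this is the one. The yellow one at crop (390,425) is left alone. The wrist view sees only floor so far. I'll get rough poses and plan the approach.

```bash
python3 - <<'E'
from h import *
from scipy.spatial.transform import Rotation as R
t=load('top')
c=np.array([[110,370],[265,383],[258,500],[97,483]])/4+[290,150]
P=onz(t,c-.0,30);print('cradle',P.round(1),P.mean(0).round(1))
print('edges',np.linalg.norm(np.roll(P,-1,0)-P,axis=1).round(), [np.degrees(np.arctan2(*(P[a]-P[b])[[1,0]])).round(1) for a,b in((0,1),(3,2),(0,3),(1,2))])
h=np.array([[207,410]])/4+[290,150]; print('handle',onz(t,h,133),depthpt(t,h))
s=sense();M=R.from_rotvec(s['eef_rot']).as_matrix();print(M.round(3))
w=load('wrist');Rw=cv2.Rodrigues(w['rvec'])[0]; print('cam axes in tool',(M.T@Rw.T).round(3)); C,_=ray(w,[[280,210]]);print('cam in tool',M.T@(C-s['position']))
E
```

```text
cradle [[ 476.6 -131.    30. ]
 [ 468.6 -227.6   30. ]
 [ 396.  -221.5   30. ]
 [ 406.6 -122.2   30. ]] [ 437.  -175.6   30. ]
edges [ 97.  73. 100.  71.] [np.float64(85.3), np.float64(83.9), np.float64(-7.2), np.float64(-4.8)]
handle [[ 439.13939068 -175.85081848  133.        ]] [[ 439.12818873 -175.83744066  133.09150206]]
[[ 0.957  0.292 -0.   ]
 [ 0.292 -0.957  0.001]
 [ 0.    -0.001 -1.   ]]
cam axes in tool [[-0.001 -0.955 -0.296]
 [ 1.    -0.    -0.001]
 [ 0.001 -0.296  0.955]]
cam in tool [  74.90304586    0.69140473 -142.88715531]
```

The rows carry no tilt command, but the stand needs one of 30°. I'll test, empty and in free air, what the arm does at its reach limit, starting with straight up.

```bash
python3 -m crank '[[0,0,-0.04,0],[0,0,-0.04,0],[0,0,-0.04,0],[0,0,-0.04,0],[0,0,-0.04,0],[0,0,-0.04,0],[0,0,-0.04,0],[0,0,-0.04,0],[0,0,-0.04,0],[0,0,-0.04,0],[0,0,-0.04,0],[0,0,-0.04,0]]'; python3 - <<'E'
from h import *
from scipy.spatial.transform import Rotation as R
s=sense();print(s['joint_pos'].round(3),R.from_rotvec(s['eef_rot']).as_matrix().round(3))
E
```

```text
time: 1.15
position: [141.9, -465.6, 592.9]
eef_rot: [3.014, 0.449, 0.021]
force: [-0.2, 0.0, 0.5]
gripper_width: 86.1
gripper_force: 0.0
[-1.275  0.327  1.118  2.267  0.     1.571] [[ 0.957  0.29   0.028]
 [ 0.292 -0.952 -0.091]
 [ 0.     0.095 -0.995]]
```

Straight up, joint 4 saturates at 2.27 and the tool starts leaning outward (5.4°). That is the lean the stand needs, so I can build tilt by climbing. I'll see how fast it grows, then look for a limit that undoes it (pulling inwards, low).

```bash
cat > st.py <<'E'
from h import *
from scipy.spatial.transform import Rotation as R
s=sense();M=R.from_rotvec(s['eef_rot']).as_matrix()
print('t',round(s['time'],2),'q',s['joint_pos'].round(3),'p',s['position'].round(1),'r',np.hypot(*s['position'][:2]).round(1),'F',s['force'].round(1),'w',round(s['gripper_width'],1),round(s['gripper_force'],1))
print(M.round(3).tolist(),'tilt',np.degrees(np.arccos(-M[2,2])).round(2),'az',np.degrees(np.arctan2(M[1,2],M[0,2])).round(1))
open('log.txt','a').write(repr((s['joint_pos'].tolist(),s['position'].tolist(),s['eef_rot'].tolist()))+'\n')
E
python3 -m crank '[[0,0,-0.04,0],[0,0,-0.04,0],[0,0,-0.04,0],[0,0,-0.04,0],[0,0,-0.04,0],[0,0,-0.04,0]]' >/dev/null;python3 st.py
```

```text
t 1.65 q [-1.275  0.159  1.104  2.267  0.     1.571] p [ 120.2 -394.2  664.5] r 412.1 F [-0.3 -0.3  0.6] w 85.4 0.0
[[0.957, 0.282, 0.072], [0.292, -0.927, -0.236], [0.0, 0.247, -0.969]] tilt 14.31 az -73.0
```

```bash
python3 -m crank '[[0,0,-0.04,0],[0,0,-0.04,0],[0,0,-0.04,0],[0,0,-0.04,0],[0,0,-0.04,0],[0,0,-0.04,0],[0,0,-0.04,0],[0,0,-0.04,0]]' >/dev/null;python3 st.py;python3 -m crank '[[0,-0.04,0.02,0],[0,-0.04,0.02,0],[0,-0.04,0.02,0],[0,-0.04,0.02,0],[0,-0.04,0.02,0],[0,-0.04,0.02,0]]' >/dev/null;python3 st.py
```

```text
t 2.32 q [-1.275 -0.059  1.094  2.267 -0.     1.571] p [  87.7 -287.7  738.8] r 300.8 F [ 0.  -0.9  0.9] w 85.5 0.0
[[0.957, 0.262, 0.129], [0.291, -0.859, -0.422], [-0.0, 0.441, -0.897]] tilt 26.17 az -73.1
t 2.82 q [-1.275 -0.556  0.187  1.858 -0.     1.571] p [  49.3 -161.7  567.6] r 169.1 F [-0.2  1.   0.7] w 85.7 0.0
[[0.957, 0.262, 0.128], [0.292, -0.859, -0.421], [-0.0, 0.44, -0.898]] tilt 26.09 az -73.0
```

```bash
cat > kin.py <<'E'
import numpy as np
from scipy.optimize import least_squares
D=[eval(l) for l in open('log.txt')]
Q=np.array([[.2387,-.01425,1.3192]]+[d[0][1:4] for d in D]); P=np.array([[524.6,230.7]]+[[np.hypot(*d[1][:2]),d[1][2]] for d in D])
def fk(q,p):
    r0,z0,a,b,c=p; q=np.atleast_2d(q); f=q[:,0]-q[:,1]; s=f+q[:,2]
    return np.c_[r0+a*np.sin(q[:,0])+b*np.cos(f)+c*np.cos(s), z0+a*np.cos(q[:,0])-b*np.sin(f)-c*np.sin(s)]
s=least_squares(lambda p:(fk(Q,p)-P).ravel(),[0,150,600,390,400])
K=s.x
if __name__=='__main__':
    print(K.round(1),s.fun.round(1))
    # constant-tilt workspace: which limits bite
    from itertools import product
    for tilt in (0,28):
      for z in (150,250,350,450,550,650):
        ok=[]
        for r in range(20,1000,20):
            ph=np.pi/2-np.radians(tilt); w=np.array([r-K[0]-K[4]*np.cos(ph),z-K[1]+K[4]*np.sin(ph)])
            d=np.hypot(*w); a,b=K[2],K[3]; cg=(d*d-a*a-b*b)/(2*a*b)
            if abs(cg)>1: ok.append((r,'reach'));continue
            g=np.arccos(cg); j3=np.pi/2-g; al=np.arctan2(w[0],w[1])-np.arctan2(b*np.sin(g),a+b*np.cos(g)); j4=ph-al+j3
            v=('2-' if al<-1.03 else '2+' if al>1.9 else '')+('3-' if j3<-1.14 else '3+' if j3>1.46 else '')+('4-' if j4<-1.82 else '4+' if j4>2.27 else '')
            ok.append((r,v))
        out=[];last=None
        for r,v in ok:
            if v!=last: out.append((r,v or 'OK'));last=v
        print(tilt,z,out)
E
python3 kin.py
```

```text
[ 13.2 154.  546.1 392.6 355.4] [-2.7  0.3  4.9  2.8 -3.7  0.2  1.5 -3.3]
0 150 [(20, 'OK'), (900, 'reach')]
0 250 [(20, 'OK'), (840, 'reach')]
0 350 [(20, 'OK'), (780, 'reach')]
0 450 [(20, 'OK'), (700, 'reach')]
0 550 [(20, '4+'), (100, 'OK'), (540, '4+'), (580, 'reach')]
0 650 [(20, '4+'), (420, 'reach')]
28 150 [(20, '2-'), (120, 'OK')]
28 250 [(20, '2-'), (100, 'OK')]
28 350 [(20, '2-'), (40, 'OK'), (980, 'reach')]
28 450 [(20, 'OK'), (900, 'reach')]
28 550 [(20, 'OK'), (800, 'reach')]
28 650 [(20, 'OK'), (660, 'reach')]
```

The fitted kinematics show that only outward tilt can be built easily. There is a way that never needs it undone: lean the tool 15° towards the stand, then grip the upright reader across its y-faces so reader and tool axes differ by 15°. A half twist then tilts the reader by 30° at the label, and twisting back makes it upright over the dish.

The tool currently leans 26° towards az −73°. Climbing at az ≈ +73° by about 25° should leave about 15° at az −3°.

```bash
python3 -m crank '[[0.032,-0.019,0.005,0],[0.032,-0.019,0.005,0],[0.032,-0.019,0.005,0],[0.032,-0.019,0.005,0],[0.032,-0.019,0.005,0],[0.032,-0.019,0.005,0],[0.032,-0.019,0.005,0]]' >/dev/null;python3 st.py; python3 -m crank '[[0.001,-0.036,-0.018,0],[0.001,-0.036,-0.018,0],[0.001,-0.036,-0.018,0],[0.001,-0.036,-0.018,0],[0.001,-0.036,-0.018,0],[0.001,-0.036,-0.018,0],[0.001,-0.036,-0.018,0],[0.001,-0.036,-0.018,0],[0.001,-0.036,-0.018,0]]' >/dev/null;python3 st.py
```

```text
t 3.4 q [-0.362 -0.497  0.177  2.016 -0.26   2.474] p [  84.  -116.3  541.1] r 143.4 F [ 0.7 -0.2 -0.2] w 85.6 0.0
[[0.961, 0.252, 0.113], [0.275, -0.907, -0.318], [0.023, 0.337, -0.941]] tilt 19.75 az -70.4
t 4.15 q [ 0.295 -0.406  0.331  2.267 -0.178  3.141] p [ 81.2 -32.  565.3] r 87.3 F [-0.2 -0.7  0.9] w 85.4 0.0
[[0.956, 0.28, 0.09], [0.291, -0.944, -0.157], [0.041, 0.177, -0.983]] tilt 10.45 az -60.3
```

Near the axis, the joint-speed limits let the orientation drift, to 10.5° at az −60°, and joint 6 sits at its limit. I'll twist back first. Then I'll climb at az ≈ 40°, which gives the wanted delta.

```bash
python3 -m crank '[[0,0,0,-0.12],[0,0,0,-0.12],[0,0,0,-0.12],[0,0,0,-0.12],[0,0,0,-0.12],[0,0,0,-0.12],[0,0,0,-0.12],[0,0,0,-0.12],[0,0,0,-0.12],[0,0,0,-0.12],[0,0,0,-0.12],[0,0,0,-0.12]]' >/dev/null;python3 st.py
```

```text
t 5.15 q [ 0.293 -0.407  0.33   2.267 -0.179  1.695] p [ 81.1 -32.5 565.2] r 87.4 F [-0.  -0.2 -0.6] w 85.5 0.0
[[-0.156, 0.984, 0.09], [0.973, 0.169, -0.159], [-0.171, 0.063, -0.983]] tilt 10.51 az -60.5
```

```bash
python3 -m crank '[[0.005,0.037,0.01,0],[0.018,0.033,0.01,0],[0.026,0.027,0.006,0],[0.026,0.027,0.006,0],[0.026,0.027,0.006,0],[0.026,0.027,0.006,0],[0.027,0.024,0.006,0],[0.029,0.024,0.005,0],[0.029,0.024,0.003,0],[0.03,0.02,0,0]]' >/dev/null;python3 st.py
```

```text
t 5.98 q [ 0.784  0.09   0.435  1.967 -0.177  2.201] p [316.5 239.6 482.6] r 397.0 F [-0.2 -0.7  1.1] w 85.5 0.0
[[-0.151, 0.985, 0.089], [0.973, 0.163, -0.16], [-0.172, 0.062, -0.983]] tilt 10.54 az -61.0
```

```bash
python3 -m crank '[[0,0,-0.04,-0.113],[0,0,-0.04,-0.113],[0,0,-0.04,-0.113],[0,0,-0.04,-0.113],[0,0,-0.04,-0.113],[0,0,-0.04,-0.113],[0,0,-0.04,-0.113],[0,0,-0.04,-0.113]]' >/dev/null;python3 st.py
```

```text
t 6.65 q [ 0.874  0.116  0.9    2.267 -0.182  1.373] p [278.6 246.3 622.4] r 371.9 F [-0.6 -0.5  0.1] w 85.7 0.0
[[-0.855, 0.48, 0.195], [0.48, 0.876, -0.05], [-0.194, 0.051, -0.98]] tilt 11.59 az -14.3
```

```bash
python3 -m crank '[[0,0,-0.04,-0.12],[0,0,-0.04,-0.12],[0,0,-0.04,-0.12]]' >/dev/null;python3 st.py
```

```text
t 6.9 q [ 0.902  0.062  0.923  2.267 -0.188  1.025] p [260.  236.6 649.1] r 351.6 F [-0.1 -1.1  0.9] w 84.9 0.0
[[-0.96, 0.133, 0.247], [0.14, 0.99, 0.011], [-0.243, 0.045, -0.969]] tilt 14.31 az 2.5
```

```bash
python3 -m crank '[[-0.009,-0.039,0.006,0],[-0.009,-0.039,0.006,0],[-0.009,-0.039,0.006,0],[-0.009,-0.039,0.006,0],[-0.009,-0.039,0.006,0],[-0.009,-0.039,0.006,0],[-0.009,-0.039,0.006,0],[-0.009,-0.039,0.006,0],[-0.009,-0.039,0.006,0],[-0.009,-0.039,0.006,0],[-0.009,-0.039,0.006,0],[-0.009,-0.039,0.006,0]]' >/dev/null;python3 st.py
```

```text
t 7.9 q [-0.616 -0.063  0.595  2.032  0.15  -0.456] p [ 311.  -164.   594.8] r 351.6 F [1.6 1.7 0.3] w 85.6 0.0
[[-0.96, 0.139, 0.244], [0.146, 0.989, 0.01], [-0.24, 0.045, -0.97]] tilt 14.13 az 2.3
```

```bash
python3 -m crank '[[0,-0.03,-0.025,0],[0,-0.03,-0.025,0],[0,-0.015,-0.035,0],[0,-0.01,-0.035,0],[0,-0.01,-0.035,0]]' >/dev/null;python3 st.py
```

```text
t 8.32 q [-0.918  0.072  0.98   2.267  0.205 -0.743] p [ 266.7 -246.2  664.4] r 363.0 F [ 0.8 -0.7  0.4] w 85.5 0.0
[[-0.946, 0.152, 0.287], [0.147, 0.988, -0.041], [-0.29, 0.004, -0.957]] tilt 16.83 az -8.1
```

```bash
python3 -m crank '[[0.003,0.028,0.012,0],[0.003,0.028,0.012,0],[0.003,0.028,0.012,0],[0.003,0.028,0.012,0],[0.003,0.028,0.012,0],[0.003,0.028,0.012,0],[0.003,0.028,0.012,0],[0.003,0.028,0.012,0],[0.003,0.028,0.012,0]]' >/dev/null;python3 st.py;python3 -m crank '[[0.02,0.027,-0.004,0],[0.02,0.027,-0.004,0],[0.02,0.027,-0.004,0],[0.02,0.027,-0.004,0],[0.02,0.027,-0.004,0],[0.02,0.027,-0.004,0],[0.02,0.027,-0.004,0],[0.02,0.027,-0.004,0],[0.02,0.027,-0.004,0],[0.02,0.027,-0.004,0]]' >/dev/null;python3 st.py
```

```text
t 9.07 q [ 0.083 -0.249  0.308  1.84  -0.063  0.225] p [308.8   6.1 553.7] r 308.9 F [ 0.8 -1.1  0.6] w 85.9 0.0
[[-0.946, 0.151, 0.287], [0.145, 0.989, -0.04], [-0.29, 0.004, -0.957]] tilt 16.85 az -7.9
t 9.9 q [ 1.298 -0.088  0.391  2.01  -0.287  1.443] p [166.2 272.1 537.4] r 318.8 F [ 1.2 -0.1 -0. ] w 85.5 0.0
[[-0.948, 0.15, 0.282], [0.145, 0.989, -0.04], [-0.285, 0.003, -0.958]] tilt 16.57 az -8.0
```

```bash
python3 -m crank '[[0.033,0,-0.006,0],[0.033,0,-0.006,0],[0.033,0,-0.006,0],[0.033,0,-0.006,0],[0.033,0,-0.006,0],[0,0,-0.03,0]]' >/dev/null;python3 st.py
```

```text
t 10.4 q [ 1.869  0.012  0.497  2.193 -0.259  2.034] p [ -8.9 296.4 543.1] r 296.6 F [0.  1.  0.7] w 85.2 0.0
[[-0.947, 0.148, 0.284], [0.139, 0.989, -0.051], [-0.289, -0.009, -0.957]] tilt 16.78 az -10.2
```

```bash
python3 -m crank '[[0.015,0,-0.037,0],[0.015,0,-0.037,0],[0.01,0,-0.037,0]]' >/dev/null;python3 st.py
```

```text
t 10.65 q [ 2.002  0.066  0.659  2.266 -0.245  2.159] p [-61.3 310.6 574.2] r 316.6 F [ 0.5 -0.4 -0. ] w 85.2 0.0
[[-0.956, 0.137, 0.261], [0.145, 0.989, 0.012], [-0.257, 0.049, -0.965]] tilt 15.16 az 2.5
```

```bash
python3 -m crank '[[-0.033,-0.003,0.018,0],[-0.033,-0.003,0.018,0],[-0.033,-0.003,0.018,0],[-0.033,-0.003,0.018,0],[-0.033,-0.003,0.018,0],[-0.033,-0.003,0.018,0],[-0.033,-0.003,0.018,0],[-0.033,-0.003,0.018,0],[-0.033,-0.003,0.018,0],[-0.033,-0.003,0.018,0]]' >/dev/null;python3 st.py;python3 -m crank '[[-0.008,-0.033,0.018,0],[-0.008,-0.033,0.018,0],[-0.008,-0.033,0.018,0],[-0.008,-0.033,0.018,0],[-0.008,-0.033,0.018,0],[-0.008,-0.033,0.018,0],[-0.008,-0.033,0.018,0],[-0.008,-0.033,0.018,0],[-0.008,-0.033,0.018,0],[-0.008,-0.033,0.018,0],[-0.008,-0.033,0.018,0],[-0.008,-0.033,0.018,0]]' >/dev/null;python3 st.py
python3 - <<'E'
from h import *
d=get('wrist');cv2.imwrite('pics/w1.png',d['frame'][:,:,::-1]); s=sense(); print(s['position'].round(1))
print('reader',proj(d,[438,-176,133]).round(),'label',proj(d,[627,-135,56]).round())
E
```

```text
t 11.48 q [ 0.814 -0.133  0.205  1.716 -0.184  0.941] p [297.6 233.3 485.3] r 378.1 F [ 0.3  1.3 -1.2] w 85.1 0.0
[[-0.955, 0.138, 0.263], [0.146, 0.989, 0.012], [-0.258, 0.05, -0.965]] tilt 15.25 az 2.5
t 12.48 q [-0.512 -0.125 -0.313  1.154  0.14  -0.35 ] p [ 389.8 -170.1  282.5] r 425.3 F [1.9 1.  0.3] w 85.1 0.0
[[-0.955, 0.139, 0.264], [0.147, 0.989, 0.011], [-0.259, 0.049, -0.964]] tilt 15.32 az 2.4
[ 390.4 -174.1  279.1]
reader [[270. 202.]] label [[311. 274.]]
```

View pics/w1.png

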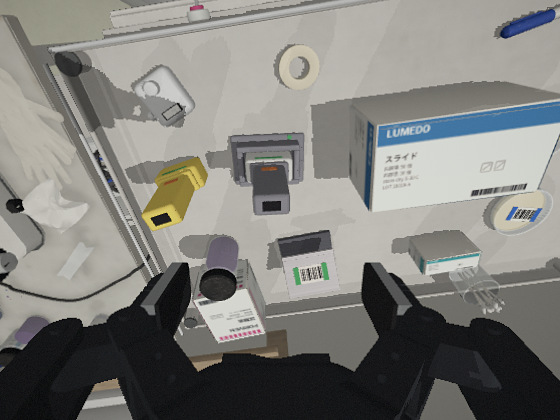

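The wrist view shows the grey reader in its cradle, handle top at (271,204). The green label is at (311,272), the blue-labelled dish at (523,214) and the yellow look-alike at (175,190). I'll triangulate next.

```bash
python3 - <<'E'
from m import *
t=load('top');s=load('scene');w=load('wrist')
# handle-top: black patch in wrist & top
def patch(d,box):
    g=cv2.cvtColor(d['frame'],cv2.COLOR_RGB2GRAY);x0,y0,x1,y1=box;o=np.zeros_like(g);o[y0:y1,x0:x1]=(g[y0:y1,x0:x1]<45)*255; return blobs(o)[:2],o
pw,mw=patch(w,(250,190,292,218));pt,mt=patch(t,(333,246,350,260));print(pw,pt)
print('patch tri',tri(w,[pw[0][1]],t,[pt[0][1]]), 'on133',onz(w,[pw[0][1]],133).round(1),onz(t,[pt[0][1]],133).round(1))
# handle top via depth (z 125..140)
for d,b in((w,(225,160,310,225)),(t,(325,240,352,265))):
    v,u=np.mgrid[b[1]:b[3],b[0]:b[2]];uv=np.c_[u.ravel(),v.ravel()];P=depthpt(d,uv);k=(P[:,2]>128)&(P[:,2]<138);Q=P[k]
    r=cv2.minAreaRect(Q[:,:2].astype(np.float32));print('top pts',k.sum(),Q.mean(0).round(1),r)
    k=(P[:,2]>26)&(P[:,2]<34);r=cv2.minAreaRect(P[k][:,:2].astype(np.float32));print('rim',k.sum(),r)
bw={}
g={'w':sorted(c for a,c in blobs(mask(w,(40,90,40),(85,255,255),(280,255,340,295)))[:2]),'t':[[310.11,181.97],[328.83,180.67]],'s':[[295.52,190.91],[309.25,185.5]]}
print(g['w'])
# wrist: left = -y
gl=[g['w'][1],g['w'][0]]
for nm,(d1,a,d2,b) in {'w-s':(w,gl,s,g['s']),'t-s':(t,g['t'],s,g['s']),'w-t':(w,gl,t,g['t'])}.items():
    A,e1=tri(d1,[a[0]],d2,[b[0]]);B,e2=tri(d1,[a[1]],d2,[b[1]]);print('green',nm,A.round(1),B.round(1),'mid',((A+B)/2).round(1),'yaw',np.degrees(np.arctan2(*(A-B)[[1,0]])).round(1)-90,round(e1,1),round(e2,1))
bl=blobs(mask(w,(100,110,50),(125,255,255),(500,195,548,235)))[:4];print(bl)
bt=[[170.11,194.18],[185.81,197.9]];bs=[[172.16,254.32],[190.72,250.17]]
A,e1=tri(t,[bt[0]],s,[bs[0]]);B,e2=tri(t,[bt[1]],s,[bs[1]]);print('blue',A.round(1),B.round(1),'mid',((A+B)/2).round(1),'yaw',np.degrees(np.arctan2(*(A-B)[[1,0]])).round(1)-90,e1,e2)
for d,b in((t,bt),(s,bs)): P=onz(d,b,17);print(P.round(1),P.mean(0).round(1),np.degrees(np.arctan2(*(P[0]-P[1])[[1,0]])).round(1)-90)
# label plane normal from wrist depth
v,u=np.mgrid[255:300,278:345];P=depthpt(w,np.c_[u.ravel(),v.ravel()]);k=np.linalg.norm(P-[625,-134,55],axis=1)<32;Q=P[k];U,S,V=np.linalg.svd(Q-Q.mean(0));print('plane',V[2]*np.sign(V[2][2]),Q.mean(0),np.sqrt(S[2]**2/len(Q)))
E
```

```text
[(np.int32(159), [271.45, 205.58])] [(np.int32(39), [341.49, 251.79]), (np.int32(28), [338.64, 258.43])]
patch tri (array([ 440.45976077, -175.05181991,  135.72648751]), np.float64(0.32707490064707356)) on133 [[ 442.2 -175.4  133. ]] [[ 440.8 -175.3  133. ]]
top pts 787 [ 439.6 -175.6  132.9] ((440.9462585449219, -175.8292236328125), (39.45066833496094, 25.95577049255371), 83.58195495605469)
rim 345 ((450.85791015625, -177.21690368652344), (83.3809814453125, 39.92573165893555), 82.96754455566406)
top pts 185 [ 439.3 -175.1  132.3] ((439.5914306640625, -175.7110137939453), (39.457401275634766, 25.686368942260742), 87.27565002441406)
rim 63 ((446.1153259277344, -181.5816192626953), (65.72164916992188, 47.14811325073242), 88.01786041259766)
[[296.54, 275.84], [324.73, 271.12]]
green w-s [ 626.8 -112.6   54.1] [ 629.6 -158.8   53.7] mid [ 628.2 -135.7   53.9] yaw 3.5 1.1 0.2
green t-s [ 624.7 -111.9   54.8] [ 628.7 -158.7   54. ] mid [ 626.7 -135.3   54.4] yaw 4.900000000000006 0.7 0.9
green w-t [ 623.9 -112.4   57.5] [ 628.  -158.8   55.5] mid [ 626.  -135.6   56.5] yaw 5.099999999999994 1.0 0.1
[(np.int32(56), [535.12, 214.88]), (np.int32(55), [511.44, 212.8])]
blue [600.5 241.3  17.3] [590.8 200.6  17.7] mid [595.6 220.9  17.5] yaw -13.299999999999997 0.8149815509126577 0.7388301242467844
[[600.3 240.9  17. ]
 [590.8 200.4  17. ]] [595.5 220.7  17. ] -13.200000000000003
[[601.2 241.4  17. ]
 [592.  200.5  17. ]] [596.6 221.   17. ] -12.599999999999994
plane [-0.48882251 -0.02122984  0.8721249 ] [ 626.32782606 -133.91969028   53.48250022] 1.2213000530479672
```

Everything agrees with the given sizes:

| Item | Position (mm) | Yaw |
|---|---|---|
| Reader | (440, −175.5), top z = 133 | −6° |
| Green label | (626.5, −135.5, 54.5) | ≈ 4.6° |
| Blue label | (596, 221, 17.3) | ≈ −13° |

I'll descend along the tool axis, fingers astride the y-faces.

```bash
python3 -m crank '[[0,0,0.04,-0.07],[0,0,0.04,0],[0,0,0.03,0],[0,0,0.02,0],[0,0,0,0]]' 1 60 >/dev/null;python3 st.py
python3 - <<'E'
from h import *
from scipy.spatial.transform import Rotation as R
s=sense();M=R.from_rotvec(s['eef_rot']).as_matrix();T=np.array([440,-175.5,103])+18.7*M[:,2];print('rem tool',(M.T@(T-s['position'])).round(1))
E
```

```text
t 12.95 q [-0.459 -0.001 -0.541  0.803  0.127 -0.37 ] p [ 422.5 -165.2  153.7] r 453.7 F [-1.2 -0.4  0.5] w 85.8 0.0
[[-0.964, 0.07, 0.257], [0.076, 0.997, 0.015], [-0.255, 0.034, -0.966]] tilt 14.92 az 3.3
rem tool [ -4.7 -10.7  72. ]
```

```bash
cat > rem.py <<'E'
from h import *
from scipy.spatial.transform import Rotation as R
s=sense();M=R.from_rotvec(s['eef_rot']).as_matrix();T=np.array([440,-175.5,103])+18.7*M[:,2];print('rem tool',(M.T@(T-s['position'])).round(1),s['position'].round(1))
E
python3 -m crank '[[-0.005,-0.011,0.01,0],[0,0,0.02,0],[0,0,0,0]]' >/dev/null; python3 rem.py
```

```text
rem tool [ 3.2  0.5 44.5] [ 436.3 -176.6  128.7]
```

```bash
python3 -m crank '[[0.003,0,0.02,0],[0,0,0.015,0],[0,0,0.009,0],[0,0,0,0],[0,0,0,0]]' >/dev/null; python3 rem.py; python3 st.py
python3 - <<'E'
from h import *
d=get('wrist');cv2.imwrite('pics/w2.png',d['frame'][:,:,::-1])
E
```

```text
rem tool [ 1.5 -0.4  2.4] [ 445.7 -175.    87.7]
t 13.62 q [-0.455  0.109 -0.621  0.606  0.127 -0.371] p [ 445.7 -175.    87.7] r 478.8 F [-0.8  0.7  0.3] w 85.5 0.0
[[-0.963, 0.065, 0.263], [0.071, 0.997, 0.012], [-0.262, 0.03, -0.965]] tilt 15.27 az 2.6
```

View pics/w2.png

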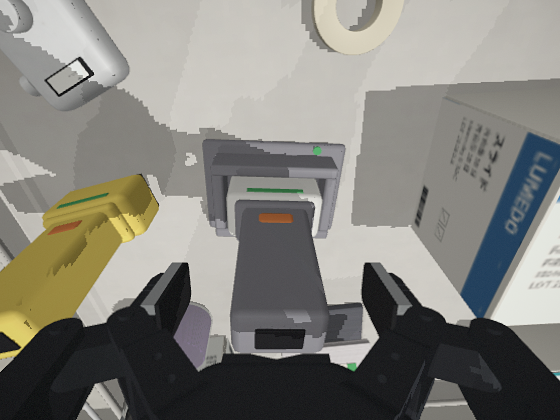

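The grey handle (columns 232–326, orange foot patch at (276,217)) stands centred between the pads at 190 and 365. I'll close on it.

```bash
python3 -m crank '[[0,0,0,0],[0,0,0,0],[0,0,0,0],[0,0,0,0],[0,0,0,0],[0,0,0,0],[0,0,0,0],[0,0,0,0]]' -1 70; python3 st.py
```

```text
time: 14.33
position: [447.2, -174.8, 87.9]
eef_rot: [0.096, 2.872, 0.029]
force: [-0.2, -0.6, 6.2]
gripper_width: 39.5
gripper_force: 70.9
t 14.33 q [-0.453  0.109 -0.621  0.603  0.126 -0.371] p [ 447.2 -174.8   87.9] r 480.1 F [-0.2 -0.6  6.2] w 39.5 70.9
[[-0.962, 0.063, 0.265], [0.068, 0.998, 0.011], [-0.264, 0.029, -0.964]] tilt 15.39 az 2.3
```

```bash
python3 -m crank '[[-0.0026,0.0003,-0.0096,0],[-0.0053,0.0006,-0.0193,0],[-0.0053,0.0006,-0.0193,0],[-0.0106,0.001,-0.0385,0],[-0.0106,0.001,-0.0385,0],[-0.005,0.0005,-0.019,0],[0,0,0,0],[0,0,0,0]]'; python3 st.py
python3 - <<'E'
from h import *
for n in('top','wrist'): d=get(n)
import cv2
w=load('wrist');cv2.imwrite('pics/w3.png',w['frame'][:,:,::-1])
E
```

```text
time: 15.0
position: [446.6, -174.7, 236.9]
eef_rot: [0.096, 2.873, 0.03]
force: [0.1, -1.0, -3.3]
gripper_width: 39.7
gripper_force: 70.6
t 15.0 q [-0.454 -0.018 -0.335  1.017  0.127 -0.372] p [ 446.6 -174.7  236.9] r 479.5 F [ 0.1 -1.  -3.3] w 39.7 70.6
[[-0.962, 0.063, 0.264], [0.069, 0.998, 0.012], [-0.263, 0.029, -0.964]] tilt 15.34 az 2.5
```

View pics/w3.png

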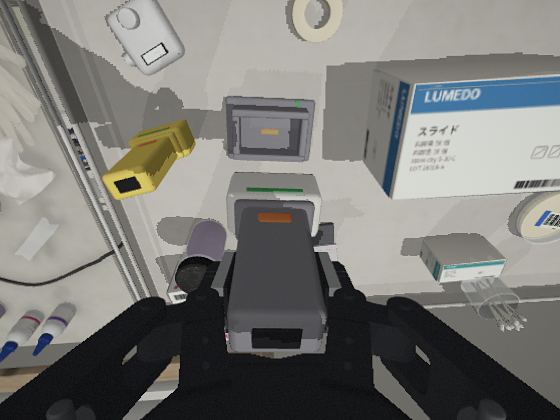

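The reader is held and clear, with the cradle pocket empty at (270,130). I'll measure its pose in the hand from the handle's face.

```bash
python3 - <<'E'
from m import *
from scipy.spatial.transform import Rotation as R
w=load('wrist');s=sense();M=R.from_rotvec(s['eef_rot']).as_matrix();p=s['position']
def pts(b):
    v,u=np.mgrid[b[1]:b[3],b[0]:b[2]];P=depthpt(w,np.c_[u.ravel(),v.ravel()]);return P
for nm,b in(('face',(242,232,312,310)),('head',(236,177,314,186)),):
    P=pts(b);c=np.median(P,0);U,S,V=np.linalg.svd(P-P.mean(0));n=V[2]*np.sign(-V[2][0]);k=abs((P-c)@n)<2;P=P[k];U,S,V=np.linalg.svd(P-P.mean(0));n=V[2]*np.sign(-V[2][0])
    print(nm,len(P),P.mean(0).round(1),'n world',n.round(3),'n tool',(M.T@n).round(3),'cen tool',(M.T@(P.mean(0)-p)).round(1))
o=blobs(mask(w,(3,120,100),(20,255,255),(255,205,295,225)))[0];P=depthpt(w,[o[1]])[0];print('orange',o,P.round(1),(M.T@(P-p)).round(1))
P=pts((225,165,330,350));k=P[:,2]>0
# head top corner & handle-side edges: y extents
for z0,z1,nm in((0,0,''),):pass
L=(P-p)@M; print('handle y ext', [np.percentile(L[(abs(L[:,2]-30)<8)&(L[:,0]>0)&(L[:,0]<60)][:,1],q).round(1) for q in(2,50,98)])
# expected tool point of orange face centre if rel=(28,-3.5,75.1), reader axes at grasp
t=load('top');b=(320,200,365,262)
v,u=np.mgrid[b[1]:b[3],b[0]:b[2]];Q=depthpt(t,np.c_[u.ravel(),v.ravel()]);print('top zmax-ish',np.percentile(Q[:,2],[50,99]))
E
```

```text
face 3485 [ 429.1 -174.3  257.7] n world [-0.994  0.111 -0.018] n tool [ 0.97   0.047 -0.24 ] cen tool [  9.8  -0.5 -26.5]
head 541 [ 425.1 -172.8  174.8] n world [-0.994  0.104 -0.018] n tool [ 0.97   0.041 -0.24 ] cen tool [35.2 -1.8 52.5]
orange (np.int32(293), [274.4, 217.21]) [ 428.7 -174.1  213.7] [21.5 -1.7 15.9]
handle y ext [np.float64(-31.0), np.float64(-4.5), np.float64(25.7)]
top zmax-ish [  1.87600141 698.18020393]
```

```bash
cat > goal.py <<'E'
import sys
from h import *
from scipy.spatial.transform import Rotation as R
from scipy.optimize import minimize_scalar
s=sense();M=R.from_rotvec(s['eef_rot']).as_matrix();p=s['position']
rel=np.array([25.,-3,75]); x=np.array([-.97,-.044,.24]);x/=np.linalg.norm(x)
y=np.array([0,1.,0]);y-=y@x*x;y/=np.linalg.norm(y);z=np.cross(x,y);RT=np.c_[x,y,z]
def frame(yaw,tilt): # z leans towards -x by tilt
    return (R.from_euler('z',yaw,degrees=True)*R.from_euler('y',-tilt,degrees=True)).as_matrix()
G={'label':(np.array([626.5,-135.5,54.5]),frame(4.3,30)),'dish':(np.array([596,221,17.2]),frame(-13,0))}
def err(tw,F):
    W=M@R.from_euler('z',tw).as_matrix()@RT
    n=np.degrees(np.arccos(np.clip(W[:,2]@F[:,2],-1,1))); a=np.degrees(np.arcsin(np.clip(W[:,1]@F[:,0],-1,1)))
    return n,a,W
def solve(name,up):
    c,F=G[name]
    best=min(np.linspace(-3.5,3.5,1401),key=lambda t:(lambda e:e[0]**2+.6*e[1]**2+ .0*abs(t))(err(t,F)))
    n,a,W=err(best,F); Mt=M@R.from_euler('z',best).as_matrix()
    O=c+20*F[:,2]+up*F[:,2]; T=O-Mt@rel
    return best,n,a,W,Mt,T
name=sys.argv[1];up=float(sys.argv[2])
n,a,W=err(0,G[name][1]);O=p+M@rel
print('now t',round(s['time'],2),'origin',O.round(1),'z',W[:,2].round(3),'n err',n.round(2),'align',a.round(2),'rel goal-frame',(G[name][1].T@(O-G[name][0])).round(1))
b,n,a,W,Mt,T=solve(name,up)
print('twist',round(b,3),'n',n.round(2),'a',a.round(2),'T',T.round(1),'delta in tool now',(M.T@(T-p)).round(1),'after twist',(Mt.T@(T-p)).round(1),'j6',s['joint_pos'][5].round(2))
E
python3 goal.py label 60; python3 goal.py dish 0
```

```text
now t 15.1 origin [ 440.7 -174.4  155.7] z [-0.022 -0.03   0.999] n err 28.68 align 9.96 rel goal-frame [-112.4  -24.9  181.7]
twist -3.325 n 1.02 a -0.12 T [ 543.4 -145.3  189.7] delta in tool now [-80.8  33.6  69.3] after twist [ 85.6 -18.3  69.3] j6 -0.37
now t 15.1 origin [ 440.7 -174.4  155.7] z [-0.022 -0.03   0.999] n err 2.1 align -6.85 rel goal-frame [ -62.4 -420.2  138.5]
twist 0.1 n 3.37 a -1.3 T [600.7 218.7 116.1] delta in tool now [-91.8 398.1 160.2] after twist [-51.6 405.3 160.2] j6 -0.37
```

```bash
python3 -m crank '[[0,0,0,0.12],[0,0,0,0.123],[0,0,0,0.123],[0,0,0,0.123],[0,0,0,0.123],[0,0,0,0.123],[0,0,0,0.123],[0,0,0,0.123],[0,0,0,0.123],[0,0,0,0.123],[0,0,0,0.123],[0,0,0,0.123]]' >/dev/null; python3 -m crank '[[0,0,0,0.123],[0,0,0,0.123],[0,0,0,0.123],[0,0,0,0.123],[0,0,0,0.123],[0,0,0,0.123],[0,0,0,0.123],[0,0,0,0.123],[0,0,0,0.123],[0,0,0,0.123],[0,0,0,0.123],[0,0,0,0.123]]' >/dev/null; python3 st.py; python3 goal.py label 60
```

```text
t 17.1 q [-0.454 -0.015 -0.338  1.017  0.127  2.583] p [ 445.3 -174.1  234. ] r 478.1 F [-0.7  0.  -1.6] w 39.6 70.5
[[0.959, 0.116, 0.259], [0.117, -0.993, 0.014], [0.259, 0.017, -0.966]] tilt 15.06 az 3.1
now t 17.1 origin [ 488.3 -167.2  168. ] z [-0.482 -0.042  0.875] n err 1.1 align 0.03 rel goal-frame [-64.6 -21.2 168.4]
twist 0.005 n 1.08 a -0.25 T [ 543.5 -145.3  189.8] delta in tool now [ 86.1 -17.9  68.6] after twist [ 86.  -18.3  68.6] j6 2.58
```

```bash
python3 -m crank '[[0.0287,-0.006,0.023,0],[0.0287,-0.006,0.023,0],[0.0287,-0.006,0.023,0],[0,0,0,0],[0,0,0,0]]' >/dev/null; python3 st.py; python3 goal.py label 0
python3 - <<'E'
from h import *
d=get('wrist');t=get('top');s=get('scene')
import cv2
W=cv2.resize(t['frame'][150:260,270:400],None,fx=3.4,fy=3.4,interpolation=cv2.INTER_CUBIC)
S=cv2.resize(s['frame'][120:230,240:370],None,fx=3.4,fy=3.4,interpolation=cv2.INTER_CUBIC)
cv2.imwrite('pics/c4.png',cv2.resize(np.hstack([W,S]),None,fx=.9,fy=.9)[:,:,::-1])
E
```

```text
t 17.52 q [-0.309  0.147 -0.282  0.898  0.092  2.717] p [ 544.  -144.   188.1] r 562.8 F [-1.   0.5 -2.4] w 39.3 71.3
[[0.958, 0.124, 0.257], [0.125, -0.992, 0.015], [0.257, 0.018, -0.966]] tilt 14.92 az 3.3
now t 17.52 origin [ 586.9 -136.8  122. ] z [-0.48  -0.044  0.876] n err 1.29 align 0.44 rel goal-frame [-0.6  1.6 78.2]
twist 0.01 n 1.24 a -0.11 T [ 573.6 -143.2  137.9] delta in tool now [15.6  2.  56.1] after twist [15.6  1.8 56.1] j6 2.72
```

View pics/c4.png

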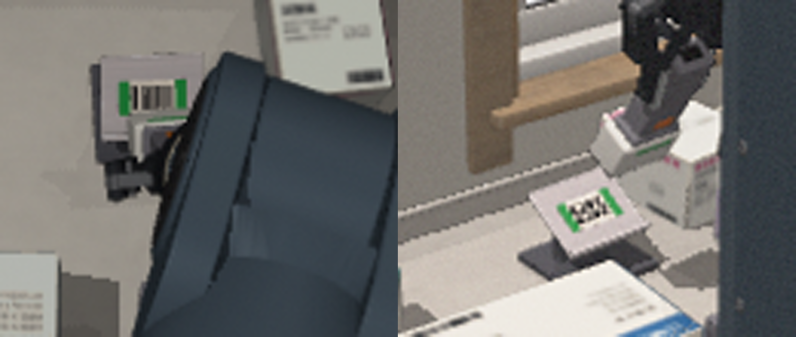

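The scene crop shows the reader leaning parallel to the plate, with the head's lower corners near image (304,169) and (316,177). I'll check those against my model of the held reader.

```bash
python3 - label 0 <<'E'
import sys; sys.argv=['goal.py','label','0']
exec(open('goal.py').read())
d=load('scene');W=M@RT;O=p+M@rel
C=np.array([[sx*17,sy*31,h] for h in(0,39) for sx in(-1,1) for sy in(-1,1)])
print(np.c_[C,proj(d,O+C@W.T).round(1),(O+C@W.T).round(0)])
# depth samples on head
v,u=np.mgrid[140:185,295:335];uv=np.c_[u.ravel(),v.ravel()];P=depthpt(d,uv);L=(P-O)@W
k=(abs(L[:,0])<30)&(abs(L[:,1])<45)&(L[:,2]>-10)&(L[:,2]<38)
Q=L[k];print(len(Q))
for ax in range(3): print('xyz'[ax],np.percentile(Q[:,ax],[1,5,25,50,75,95,99]).round(1))
E
```

```text
now t 17.67 origin [ 586.6 -138.3  125. ] z [-0.483 -0.042  0.874] n err 1.04 align 0.39 rel goal-frame [ 0.7  0.2 81. ]
twist 0.01 n 1.0 a -0.17 T [ 573.3 -143.   137.8] delta in tool now [15.   0.3 59.2] after twist [15.   0.2 59.2] j6 2.72
[[ -17.   -31.     0.   300.2  167.8  599.  -106.   133. ]
 [ -17.    31.     0.   319.1  160.7  604.  -168.   133. ]
 [  17.   -31.     0.   308.1  178.3  569.  -109.   117. ]
 [  17.    31.     0.   326.9  170.8  574.  -170.   117. ]
 [ -17.   -31.    39.   305.6  157.7  580.  -108.   167. ]
 [ -17.    31.    39.   324.8  150.7  585.  -170.   167. ]
 [  17.   -31.    39.   313.8  168.4  550.  -110.   151. ]
 [  17.    31.    39.   332.9  161.   556.  -172.   151. ]]
261
x [-12.8  -9.5   2.8  16.8  18.8  20.1  20.5]
y [-32.4 -31.5 -29.6 -26.   -2.2  22.6  26.3]
z [ 1.5  4.6 13.  22.9 32.4 36.6 37.3]
```

The model matches depth to about 2 mm. I'll close in along the label normal.

```bash
python3 -m crank '[[0.006,0,0.0195,0],[0.005,0,0.0195,0],[0.004,0,0.014,0],[0.0015,0,0.005,0],[0,0,0,0],[0,0,0,0],[0,0,0,0]]' >/dev/null; python3 st.py; python3 goal.py label 0
```

```text
t 18.25 q [-0.288  0.225 -0.312  0.78   0.087  2.74 ] p [ 575.6 -143.   141.4] r 593.1 F [-0.1 -0.  -2.1] w 39.6 71.2
[[0.957, 0.122, 0.264], [0.123, -0.992, 0.012], [0.264, 0.021, -0.964]] tilt 15.33 az 2.6
now t 18.25 origin [ 619.  -136.    75.6] z [-0.486 -0.041  0.873] n err 0.84 align 0.41 rel goal-frame [ 4.1  0.  22. ]
twist 0.01 n 0.8 a -0.14 T [ 573.1 -142.9  137.6] delta in tool now [-3.4 -0.4  3. ] after twist [-3.4 -0.4  3. ] j6 2.74
```

```bash
python3 -m crank '[[-0.002,0,0.002,0],[0,0,0,0],[0,0,0,0]]' >/dev/null; python3 - <<'E'
import sys; sys.argv=['goal.py','label','0']
exec(open('goal.py').read())
d=get('scene');W=M@RT;O=p+M@rel
v,u=np.mgrid[130:215,280:335];uv=np.c_[u.ravel(),v.ravel()];P=depthpt(d,uv);L=(P-O)@W
k=(abs(L[:,0])<30)&(abs(L[:,1])<45)&(L[:,2]>-10)&(L[:,2]<38)
Q=L[k];print(len(Q))
for ax in range(3): print('xyz'[ax],np.percentile(Q[:,ax],[1,5,25,50,75,95,99]).round(1))
cv2.imwrite('pics/c5.png',cv2.resize(d['frame'][130:230,250:370],None,fx=5,fy=5,interpolation=cv2.INTER_CUBIC)[:,:,::-1])
E
```

```text
now t 18.5 origin [ 617.4 -135.9   72.3] z [-0.485 -0.041  0.873] n err 0.89 align 0.42 rel goal-frame [ 1.1  0.3 20. ]
twist 0.01 n 0.85 a -0.14 T [ 573.2 -143.   137.6] delta in tool now [-1.1 -0.1  0.3] after twist [-1.1 -0.   0.3] j6 2.74
227
x [-13.7 -10.2   2.3  15.8  18.4  19.7  20.3]
y [-32.6 -31.2 -28.7 -25.2  -0.8  22.8  26.1]
z [ 0.4  5.3 12.8 23.1 33.  36.7 37.6]
```

View pics/c5.png

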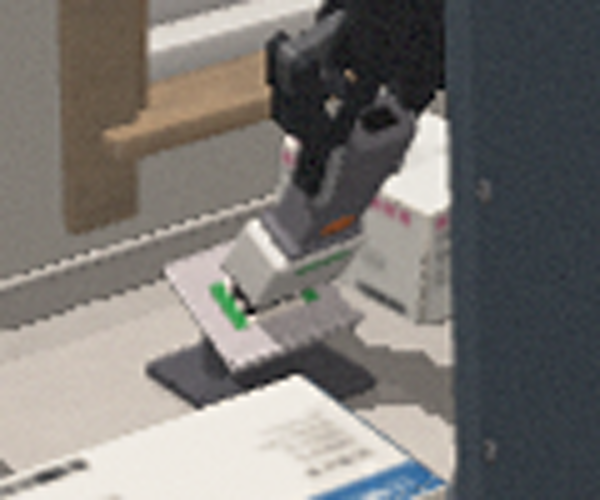

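The reader hangs square over the green label, with the near green band at crop (228,305) and a visible gap. Now I'll hold it still.

```bash
python3 -m crank '[[0,0,0,0],[0,0,0,0],[0,0,0,0],[0,0,0,0],[0,0,0,0],[0,0,0,0],[0,0,0,0],[0,0,0,0],[0,0,0,0],[0,0,0,0],[0,0,0,0],[0,0,0,0]]' >/dev/null;python3 -m crank '[[0,0,0,0],[0,0,0,0],[0,0,0,0],[0,0,0,0],[0,0,0,0]]' >/dev/null; python3 goal.py label 0;python3 goal.py dish 140
```

```text
now t 19.97 origin [ 617.6 -135.8   72. ] z [-0.485 -0.042  0.873] n err 0.92 align 0.42 rel goal-frame [ 1.   0.4 19.6]
twist 0.01 n 0.88 a -0.14 T [ 573.2 -143.   137.7] delta in tool now [-1.2  0.  -0.2] after twist [-1.2  0.1 -0.2] j6 2.74
now t 19.97 origin [ 617.6 -135.8   72. ] z [-0.485 -0.042  0.873] n err 29.13 align 17.81 rel goal-frame [ 101.3 -342.8   54.8]
twist -2.85 n 3.36 a -1.36 T [600.6 218.8 256.2] delta in tool now [ 100.7 -353.2 -102.8] after twist [   5.1  367.3 -102.8] j6 2.74
```

Held for about 1.5 s within 1° and 1 mm. Next I back off along the normal, then climb while twisting back.

```bash
python3 -m crank '[[-0.004,0,-0.0145,0],[-0.0075,0,-0.029,0],[-0.0075,0,-0.029,0],[0,0,-0.03,0],[0,0,-0.03,-0.119],[0,0,-0.03,-0.119],[0,0,0,-0.119],[0,0,0,-0.119],[0,0,0,-0.119],[0,0,0,-0.119],[0,0,0,-0.119],[0,0,0,-0.119]]' >/dev/null;python3 -m crank '[[0,0,0,-0.119],[0,0,0,-0.119],[0,0,0,-0.119],[0,0,0,-0.119],[0,0,0,-0.119],[0,0,0,-0.119],[0,0,0,-0.119],[0,0,0,-0.119],[0,0,0,-0.119],[0,0,0,-0.119],[0,0,0,-0.119],[0,0,0,-0.119]]' >/dev/null; python3 -m crank '[[0,0,0,-0.119],[0,0,0,-0.119],[0,0,0,-0.119],[0,0,0,-0.119]]' >/dev/null; python3 st.py;python3 goal.py dish 120
```

```text
t 22.3 q [-0.336  0.052 -0.128  1.142  0.098 -0.169] p [ 513.4 -147.1  289.6] r 534.1 F [-0.1  0.4 -0.9] w 39.6 71.2
[[-0.954, 0.147, 0.263], [0.155, 0.988, 0.012], [-0.258, 0.053, -0.965]] tilt 15.26 az 2.7
now t 22.3 origin [ 508.8 -145.3  210.6] z [-0.026 -0.049  0.998] n err 3.2 align -2.02 rel goal-frame [  -2.5 -376.5  193.4]
twist 0.015 n 3.4 a -1.19 T [600.5 218.8 236.2] delta in tool now [-12.4 371.4  79. ] after twist [ -6.9 371.6  79. ] j6 -0.17
```

```bash
python3 -m crank '[[-0.001,0.02,0.002,0.015],[-0.001,0.037,0.004,0],[-0.001,0.037,0.006,0],[-0.001,0.037,0.008,0],[-0.001,0.037,0.008,0],[-0.001,0.037,0.009,0],[-0.001,0.037,0.01,0],[-0.001,0.037,0.01,0],[-0.001,0.037,0.01,0],[-0.001,0.037,0.01,0],[0,0.018,0.002,0],[0,0,0,0]]' >/dev/null; python3 -m crank '[[0,0,0,0],[0,0,0,0]]' >/dev/null; python3 st.py;python3 goal.py dish 0
python3 - <<'E'
import sys; sys.argv=['goal.py','dish','0']
exec(open('goal.py').read())
d=get('scene');W=M@RT;O=p+M@rel
q=proj(d,O+np.array([[0,0,0],[17,31,0],[-17,31,0],[-17,-31,0]])@W.T);print(q.round(1))
u0,v0=q[0].astype(int)
v,u=np.mgrid[v0-40:v0+25,u0-35:u0+35];uv=np.c_[u.ravel(),v.ravel()];P=depthpt(d,uv);L=(P-O)@W
k=(abs(L[:,0])<30)&(abs(L[:,1])<45)&(L[:,2]>-10)&(L[:,2]<37);Q=L[k];print(len(Q))
for ax in range(3): print('xyz'[ax],np.percentile(Q[:,ax],[1,5,25,50,75,95,99]).round(1))
for nm,f in(('-x',Q[Q[:,0]<-12]),('+y',Q[(Q[:,1]>27)])):
    U,S,V=np.linalg.svd(f-f.mean(0)); print(nm,len(f),f.mean(0).round(1),'normal world',(W@V[2]).round(3))
b=blob=None
h=cv2.cvtColor(d['frame'],cv2.COLOR_RGB2HSV);m=cv2.inRange(h,np.array((100,110,50)),np.array((125,255,255)));m[:240]=0;m[275:]=0;m[:,:160]=0;m[:,205:]=0
n,l,st,c=cv2.connectedComponentsWithStats(m);print('blue now',[(st[i,4],c[i].round(1)) for i in range(1,n) if st[i,4]>5])
cv2.imwrite('pics/c6.png',cv2.resize(d['frame'][140:290,110:290],None,fx=4,fy=4,interpolation=cv2.INTER_CUBIC)[:,:,::-1])
E
```

```text
t 23.47 q [ 0.386  0.253 -0.017  1.05  -0.088  0.55 ] p [605.  216.9 237.3] r 642.7 F [-0.2  0.3 -1.9] w 39.7 71.3
[[-0.95, 0.167, 0.262], [0.176, 0.984, 0.012], [-0.256, 0.058, -0.965]] tilt 15.23 az 2.6
now t 23.47 origin [600.4 219.2 158.4] z [-0.027 -0.054  0.998] n err 3.45 align -0.86 rel goal-frame [  4.7  -0.7 141.2]
twist -0.01 n 3.32 a -1.42 T [600.6 218.9 116.2] delta in tool now [ 35.6  -5.7 115.8] after twist [ 35.7  -5.4 115.8] j6 0.55
now t 23.47 origin [600.4 219.2 158.4] z [-0.027 -0.054  0.998] n err 3.45 align -0.86 rel goal-frame [  4.7  -0.7 141.2]
twist -0.01 n 3.32 a -1.42 T [600.6 218.9 116.2] delta in tool now [ 35.6  -5.7 115.8] after twist [ 35.7  -5.4 115.8] j6 0.55
[[173.9 196.9]
 [157.5 195. ]
 [160.4 203. ]
 [190.3 198.7]]
502
x [-19.1 -17.7 -15.9 -14.6 -13.3  -5.9  10.6]
y [-28.2 -25.4 -11.9   4.4  20.6  31.6  32.4]
z [-0.5  2.6 11.2 20.4 29.2 35.8 36.8]
-x 438 [-15.1   1.7  19.4] normal world [-0.977  0.211 -0.015]
+y 71 [-6.7 30.5 22.5] normal world [-0.118 -0.99  -0.079]
blue now [(np.int32(18), array([190.7, 250.2])), (np.int32(19), array([172.2, 254.3]))]
```

View pics/c6.png

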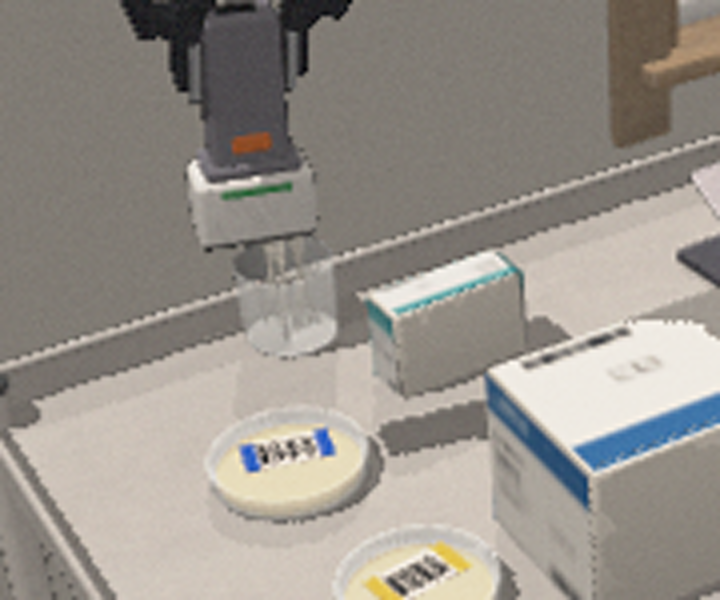

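The scene shows the reader upright over the blue-labelled dish (image ≈ (182,252)), and the dish has not moved. The model agrees but for +2 mm along reader x. I'll correct that and descend.

```bash
sed -i 's/rel=np.array(\[25.,-3,75\])/rel=np.array([23.1,-3.1,75.5])/' goal.py; python3 -m crank '[[0.0065,0.0014,-0.0017,0],[0.0077,-0.0017,0.029,0],[0.0077,-0.0017,0.029,0],[0.0077,-0.0017,0.029,0],[0,0,0,0],[0,0,0,0]]' >/dev/null; python3 goal.py dish 0
```

```text
now t 24.02 origin [594.9 220.7  67.8] z [-0.024 -0.053  0.998] n err 3.36 align -0.79 rel goal-frame [-1.  -0.6 50.6]
twist -0.01 n 3.23 a -1.35 T [598.8 219.4 116.1] delta in tool now [ 6.8 -1.  29.8] after twist [ 6.9 -0.9 29.8] j6 0.56
```

```bash
python3 -m crank '[[0.003,-0.0005,0.012,0],[0.0025,-0.0003,0.01,0],[0.0012,0,0.0055,0],[0,0,0.001,0],[0,0,0,0],[0,0,0,0],[0,0,0,0],[0,0,0,0]]' >/dev/null; python3 st.py; python3 goal.py dish 0
python3 - <<'E'
import sys; sys.argv=['goal.py','dish','0']
exec(open('goal.py').read())
d=get('scene');W=M@RT;O=p+M@rel
u0,v0=proj(d,O)[0].astype(int);v,u=np.mgrid[v0-40:v0+25,u0-35:u0+35];uv=np.c_[u.ravel(),v.ravel()];P=depthpt(d,uv);L=(P-O)@W
k=(abs(L[:,0])<30)&(abs(L[:,1])<45)&(L[:,2]>-8)&(L[:,2]<37);Q=L[k]
for nm,f in(('-x',Q[Q[:,0]<-13]),('+y',Q[(Q[:,1]>27)])): print(nm,len(f),np.median(f,0).round(1),f[:,2].min().round(1))
cv2.imwrite('pics/c7.png',cv2.resize(d['frame'][170:290,120:270],None,fx=4,fy=4,interpolation=cv2.INTER_CUBIC)[:,:,::-1])
E
```

```text
t 24.68 q [ 0.396  0.319 -0.242  0.758 -0.09   0.56 ] p [600.2 220.8 118.7] r 639.6 F [ 1.  -0.4 -2.4] w 39.3 71.4
[[-0.95, 0.167, 0.264], [0.176, 0.984, 0.013], [-0.257, 0.059, -0.965]] tilt 15.31 az 2.8
now t 24.68 origin [597.7 222.8  39.7] z [-0.028 -0.055  0.998] n err 3.52 align -0.87 rel goal-frame [ 1.2  2.1 22.5]
twist -0.01 n 3.38 a -1.42 T [598.6 219.3 116.2] delta in tool now [ 2. -2.  2.] after twist [ 2. -2.  2.] j6 0.56
now t 24.68 origin [597.7 222.8  39.7] z [-0.028 -0.055  0.998] n err 3.52 align -0.87 rel goal-frame [ 1.2  2.1 22.5]
twist -0.01 n 3.38 a -1.42 T [598.6 219.3 116.2] delta in tool now [ 2. -2.  2.] after twist [ 2. -2.  2.] j6 0.56
-x 380 [-17.    2.2  20. ] -1.4
+y 71 [-12.2  30.6  24.3] 2.0
```

View pics/c7.png

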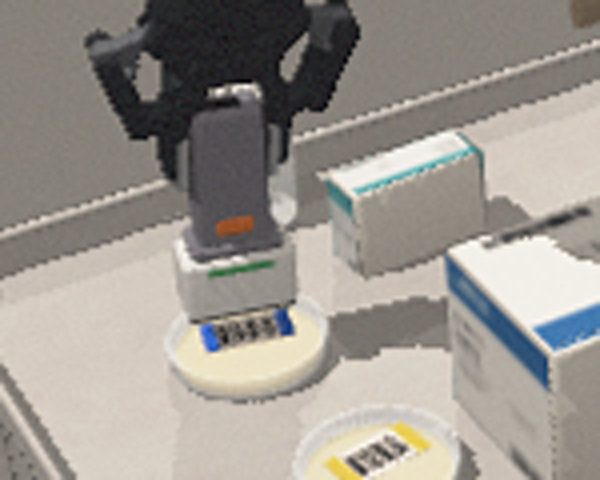

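The reader floats upright above the blue label, with its bands at crop (210,337) and (287,322), and nothing is touched. After a 2 mm trim and a settle I'll hand in.

```bash
python3 -m crank '[[0.0015,-0.002,0.002,0],[0,0,0,0],[0,0,0,0],[0,0,0,0],[0,0,0,0],[0,0,0,0],[0,0,0,0],[0,0,0,0],[0,0,0,0],[0,0,0,0],[0,0,0,0],[0,0,0,0]]' >/dev/null; python3 st.py; python3 goal.py dish 0; python3 -c "
from bench import manip; print(manip.close_job())"
```

```text
t 25.73 q [ 0.394  0.319 -0.251  0.75  -0.09   0.558] p [598.7 219.  115.6] r 637.5 F [-0.4 -0.3 -2.4] w 39.7 71.4
[[-0.95, 0.167, 0.263], [0.176, 0.984, 0.012], [-0.257, 0.058, -0.965]] tilt 15.26 az 2.7
now t 25.73 origin [596.1 220.9  36.7] z [-0.027 -0.054  0.998] n err 3.47 align -0.86 rel goal-frame [ 0.1 -0.1 19.5]
twist -0.01 n 3.34 a -1.42 T [598.6 219.3 116.2] delta in tool now [-0.   0.3 -0.5] after twist [-0.   0.3 -0.5] j6 0.56
the job is handed in; nothing more can be done
None
```

I handed the job in at 25.7 s (no verdict shown): the reader was held square at about 2 cm over the green label for about 1.5 s, and it ended in the grip about 2 cm above the middle of the blue label, leaning about 3.5°, gripped across its 40 mm side instead of the 26 mm because the moves cannot tilt the tool.

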